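# Set out the castors on an upturned plywood dolly

### The job

Set the four black-tyred castors out on the upturned dolly, ready for screwing down: the two with red brake pedals on the pads at the hand-hole end, the two plain ones on the pads at the other end, one to a pad. Each stands wheel up with its plate flat and centred on the pad and its wheel in line with the length of the dolly (either way round). Leave the orange-wheeled castor where it is.

Things in the scene. Friction and masses are not known exactly. Their poses are not given: they have to be found in the camera images.
- brake_a: first castor with red brake pedal, rigid (brake on), upside down on its 60 x 60 x 3 mm plate, 0.2 kg. Origin: centre of the plate's underside; z up, x = rolling direction, to the pedal; y = axle. Black tyre 50 mm, 20 wide: top z 70, axle x 10, z 45. Steel fork cheeks 30 mm over outer faces, x -12 to 22, z 13 to 53: grip across y, over the origin, by these or the tyre. Pedal x 37 to 56, z 42
- brake_b: second castor with red brake pedal, rigid (brake on), upside down on its 60 x 60 x 3 mm plate, 0.2 kg. Origin: centre of the plate's underside; z up, x = rolling direction, to the pedal; y = axle. Black tyre 50 mm, 20 wide: top z 70, axle x 10, z 45. Steel fork cheeks 30 mm over outer faces, x -12 to 22, z 13 to 53: grip across y, over the origin, by these or the tyre. Pedal x 37 to 56, z 42
- fixed_a: first plain castor, black tyre, no pedal, rigid, upside down on its 60 x 60 x 3 mm plate, 0.16 kg. Origin: centre of the plate's underside; z up, x = rolling direction (both ways alike), y = axle. Tyre 50 mm dia., 20 wide: top z 70, axle x 0, z 45. Steel fork cheeks 30 mm over outer faces, x -17 to 17, z 3 to 53: grip across y, over the origin, by these or the tyre
- fixed_b: second plain castor, black tyre, no pedal, rigid, upside down on its 60 x 60 x 3 mm plate, 0.16 kg. Origin: centre of the plate's underside; z up, x = rolling direction (both ways alike), y = axle. Tyre 50 mm dia., 20 wide: top z 70, axle x 0, z 45. Steel fork cheeks 30 mm over outer faces, x -17 to 17, z 3 to 53: grip across y, over the origin, by these or the tyre
- odd: an odd castor of another set, with a bright orange wheel of 60 mm (top at 82 mm), on a 60 x 60 mm plate, same stance and axes as the plain ones, 0.26 kg; not wanted, stays where it is
- deck: upturned plywood dolly deck, fixed on the bench any way round, 260 (x) x 250 (y) x 18 mm. Origin: centre of its underside, z up. x runs along the dolly's length, towards the hand-hole: a black-edged slot 66 mm long (y), 26 mm wide, centred at x = 100 mm between the two pads of that end
- pad_hand_1: dark wooden corner pad, 76 x 76 mm and 12 mm thick, glued on the deck at the hand-hole end; origin: centre of its underside, so the face that takes the castor plate is 12 mm above it (30 mm above the bench); axes as the deck's (deck x 85, y 80 mm)
- pad_hand_2: dark wooden corner pad, 76 x 76 mm and 12 mm thick, glued on the deck at the hand-hole end; origin: centre of its underside, so the face that takes the castor plate is 12 mm above it (30 mm above the bench); axes as the deck's (deck x 85, y -80 mm)
- pad_far_1: dark wooden corner pad, 76 x 76 mm and 12 mm thick, glued on the deck at the end away from the hand-hole; origin: centre of its underside, so the face that takes the castor plate is 12 mm above it (30 mm above the bench); axes as the deck's (deck x -85, y 80 mm)
- pad_far_2: dark wooden corner pad, 76 x 76 mm and 12 mm thick, glued on the deck at the end away from the hand-hole; origin: centre of its underside, so the face that takes the castor plate is 12 mm above it (30 mm above the bench); axes as the deck's (deck x -85, y -80 mm)
There are look-alikes about, which are no part of the job. Leave any green or pink look-alike of the fixed_b alone.

How it is judged:
By the outcome, as a careful person would: the job done as asked, in the order asked, and still so for the second after the job is handed in, with the robot touching nothing.
It also fails if it takes over 99 s, if anything falls off the work surface, if the arm or the gripper's body presses on something with over 40 N, if the wrist force passes 120 N, or if a joint passes its speed limit or range.

### The arm

A 7-joint arm with a two-finger parallel gripper is mounted at the origin on the work surface. World frame = base frame: x ahead of the robot, y to its left, z up, the work surface at z = 0. Lengths are in m, angles in rad, forces in N, time in s.
With the tool pointing down it reaches from about 0.4 to 0.85 m from the base axis. Payload 6.9 kg.
Tool frame: the origin (TCP) lies at the very end of the fingers, on their centre line; the grasp point (between the pads) lies 19 mm behind it; z points along the fingers, y is the line along which they close (so a half turn about z gives the same grasp; the last joint's range is limited). The gripper opens to 85 mm and grips with 20 to 120 N. Pads are 22 mm wide; open, the fingers measure 114 mm over their backs; the gripper's body (76 mm by 85 mm) begins 54 mm behind the grasp point. The pads swing forward as they close: fully open they stand 13 mm farther back than shut.
Start: joints at [-1.137, 0.507, -0.238, 1.5, 0.126, 1.149, -0.155], TCP at [0.202, 0.592, 0.231] pointing down, gripper open.
Joint ranges: [-3.08, 3.08], [-0.24, 2.05], [-1.43, 1.35], [0, 2.5], [-1.52, 4.66], [0.17, 1.96], [-2.89, 2.89]. Speed limits (rad/s): [2.39, 2.39, 3.14, 3.14, 3.14, 3.14, 3.14].

### API

Orientations are given as [roll, pitch, yaw] about the fixed x, y, z axes, in that order (R = Rz(yaw) Ry(pitch) Rx(roll)).
In Python, from cell import arm gives the robot as it stands.
- The arm moves only by the tool servo_tool, never from a script. Its argument "moves" is a list of rows, each a list of 7 numbers: the turn, a rotation vector about the tool's x, y, z in rad, then the shift along the tool's x, y, z in mm, then the finger opening in mm, from 0 to 85.4. A call has 1 to 8 rows; each row is the pose to reach, as a shift and turn from the pose commanded when the call began, along the tool's axes at that moment; what a row does not reach only later rows make up. A row lasts 1/8 s, in which the tool goes at most 62.5 mm and 10.7 degrees, less where a joint would pass 70% of its speed; a pose out of reach is approached as far as the arm can. A call with a gripper value outside its range is refused whole. The fingers move at their own pace and stop on an object; "force" is the grip in N (left out, the last holds). Time passes only in rows, so rows that repeat a pose let the fingers close. It gives the time, the measured TCP pose, the force, the opening and the grip force at its end, in the units of the state.
- arm.observe(): the state, without advancing time (a new reading comes with each control period).
- arm.camera(name): name is "scene" or "top"; returns a dict with "pixels" (480x640x3 uint8, red, green, blue), "fx", "fy", "cx", "cy" (pixels), "rvec" (rotation vector, rad) and "tvec" (3), from world to camera coordinates, as OpenCV has them. Camera axes: x right, y down, z forward; pixel columns grow to the right and rows downward; lengths in m; the calibration is good to about 2 mm. A picture is of the moment at which its call begins. There is no depth.
- arm.finish_job(): hands the job in; it is judged then, once.
The state is a dict: "time_s": time; "qpos": joint angles; "qd": joint speeds; "effort": joint torques, N m; "tcp_pos": TCP position; "tool_rot": TCP orientation; "force": force on the tool from outside, world axes, zero at the start; "ft_torque": the same for the moment, N m; "opening": opening from 0.0 (shut) to 1.0 (fully open); "grip_force": force on a finger pad.
Only numpy, scipy, OpenCV 4.12 (cv2) and the standard library are available. Lean on these libraries where they do the work, as an engineer would, in place of code of your own. Each camera call takes 0.05 s, during which the arm holds its last target. There are 200 camera calls.

## Working session

There is one attempt and no reset: what is moved stays moved. The work goes in short steps, Python scripts to look and compute and a tool call to move; the robot and the scene stay as the last step left them, time stands still between calls to the robot, and variables do not carry over. Pictures are saved under pics/ and viewed, at most 14 in all, crops included, and the job is handed in when it is done.

Besides the shell and the picture viewer there is one more tool, called after ">>>" in YAML: its name, and indented under it one key for each argument. servo_tool: Moves the arm, as the interface text tells. Its arguments: {"type":"object","properties":{"moves":{"type":"array","items":{"type":"array","items":{"type":"number"}}},"force":{"type":"number"}},"required":["moves"]}

```bash
ls; mkdir -p pics; python3 - <<'E'
from cell import arm
import cv2,pickle
d={}
for n in("top","scene"):
    c=arm.camera(n);d[n]=c
    cv2.imwrite(f"pics/{n}0.png",c["pixels"][:,:,::-1])
    print(n,c["fx"],c["fy"],c["cx"],c["cy"],c["rvec"],c["tvec"])
pickle.dump(d,open("c0.pkl","wb"))
s=arm.observe();print(s)
E
```

```text
pics
top 584.351262477022 584.351262477022 319.670847467247 243.96221222122062 [ 2.1704405  -2.12699916  0.14479802] [-0.12369922  0.52963115  1.23179097]
scene 565.008316701239 565.008316701239 322.49886208994775 241.07357386948303 [ 1.51232385  1.82604548 -0.95352327] [ 0.2173261  -0.26345597  1.61289982]
{'time_s': 0.1, 'qpos': array([-1.13649749,  0.50823985, -0.23751266,  1.5010124 ,  0.12572551,
        1.14889325, -0.15476326]), 'qd': array([ 5.12269496e-04, -9.10894593e-04, -1.05520231e-03, -2.99926439e-03,
        6.80749517e-04,  6.65477892e-05, -9.03519731e-04]), 'effort': array([-4.93537373e-03, -6.21845198e+01, -2.19483912e+00, -2.50206846e+01,
        1.25195528e-02,  7.75281253e-03,  9.54297292e-06]), 'tcp_pos': array([0.20176215, 0.59107719, 0.23053166]), 'tool_rot': array([-3.14003052e+00,  5.94823613e-05,  2.81283397e+00]), 'force': array([ 0.77393363,  0.1220117 , -0.0200354 ]), 'ft_torque': array([-0.00202635, -0.02021067,  0.01099787]), 'grip_force': 0.0, 'opening': 1.0019901465685799}
```

View pics/top0.png

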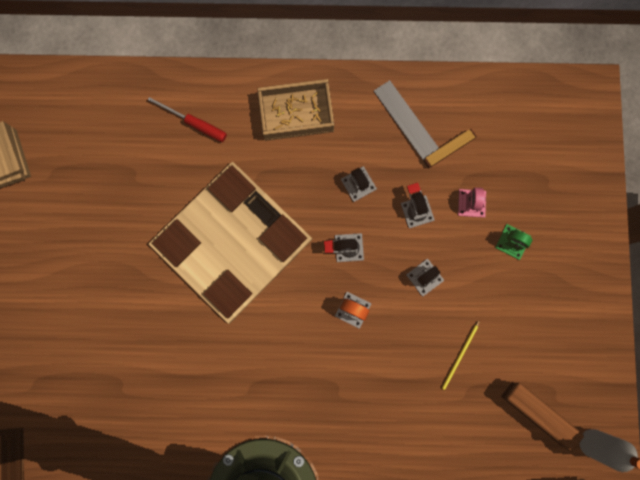

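View pics/scene0.png

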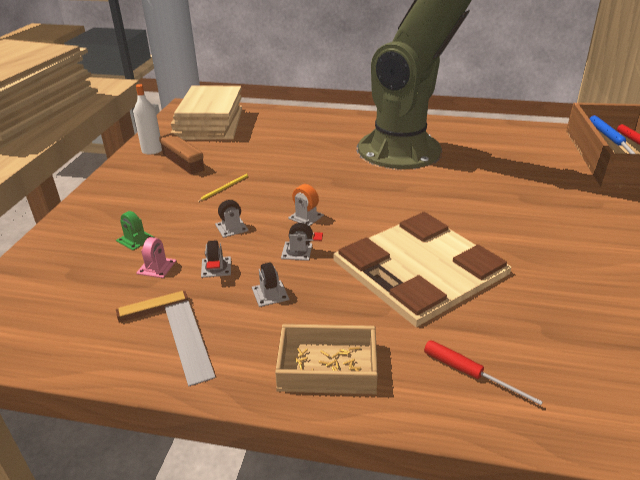

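The candidates in the top picture are:
- **Pedal castors:** brake castors at (345,247) and (417,205).
- **Plain black castors:** (358,183) and (426,277).
- **Not wanted:** orange castor (354,310), pink look-alike (472,202), green look-alike (514,240).
- **Deck:** centred at (230,243), with the hand-hole at (263,208), towards the upper right.

I choose the four black-tyred ones and check them in a close crop, rectified to plate height.

```bash
cat > h.py <<'E'
import numpy as np,cv2
def P(c,pts):
    K=np.array([[c["fx"],0,c["cx"]],[0,c["fy"],c["cy"]],[0,0,1]])
    return cv2.projectPoints(np.float64(pts).reshape(-1,3),c["rvec"],c["tvec"],K,None)[0].reshape(-1,2)
def ray(c,uv,z):
    R=cv2.Rodrigues(c["rvec"])[0];o=-R.T@c["tvec"]
    uv=np.float64(uv).reshape(-1,2)
    d=np.c_[(uv[:,0]-c["cx"])/c["fx"],(uv[:,1]-c["cy"])/c["fy"],np.ones(len(uv))]@R
    return o+d*((z-o[2])/d[:,2])[:,None]
def rect(c,x0,x1,y0,y1,z,s):  # image: up=+x, left=+y ; s px per m
    w,h=int((y1-y0)*s),int((x1-x0)*s)
    src=P(c,[[x1,y1,z],[x1,y0,z],[x0,y0,z],[x0,y1,z]])
    H=cv2.getPerspectiveTransform(np.float32(src),np.float32([[0,0],[w,0],[w,h],[0,h]]))
    return cv2.warpPerspective(c["pixels"],H,(w,h),flags=cv2.INTER_CUBIC)
E
python3 - <<'E'
from h import *;import pickle
d=pickle.load(open("c0.pkl","rb"));t=d["top"]
for n,uv in dict(bA=(345,247),bB=(417,205),fA=(358,183),fB=(426,277),odd=(354,310)).items(): print(n,ray(t,uv,.03)[0].round(3))
hsv=cv2.cvtColor(t["pixels"],cv2.COLOR_RGB2HSV)
roi=(slice(150,335),slice(140,320))
m=np.zeros((480,640),np.uint8)
# dark pads
m[roi]=((t["pixels"].max(2)[roi]<95)*255)
m=cv2.morphologyEx(m,cv2.MORPH_OPEN,np.ones((3,3)))
for c in cv2.findContours(m,0,2)[0]:
    a=cv2.contourArea(c)
    if a>150:
        r=cv2.minAreaRect(c); print(a,ray(t,r[0],.03)[0].round(4),r[1])
        b=ray(t,cv2.boxPoints(r),.03)[:,:2]; print(np.linalg.norm(np.diff(b,axis=0),axis=1).round(4),np.degrees(np.arctan2(*(b[1]-b[0])[::-1])).round(1))
x0,x1,y0,y1=.36,.66,-.34,-.0
I=[rect(c,.40,.66,-.27,-.03,.003,1600)for c in(t,d["scene"])]
a=np.hstack([cv2.resize(i,(395,428))for i in I]);print(a.shape)
cv2.imwrite("pics/r0.png",a[:,:,::-1])
E
```

```text
bA [ 0.527 -0.168  0.03 ]
bB [ 0.624 -0.325  0.03 ]
fA [ 0.671 -0.195  0.03 ]
fB [ 0.465 -0.344  0.03 ]
odd [ 0.391 -0.19   0.03 ]
1118.0 [0.4205 0.0852 0.03  ] (34.64822769165039, 33.941123962402344)
[0.0725 0.0757 0.0721] -43.1
1074.0 [0.5298 0.2018 0.03  ] (33.941123962402344, 33.941123962402344)
[0.0734 0.076  0.073 ] -42.4
2771.0 [0.5984 0.0291 0.03  ] (106.19673156738281, 34.1368408203125)
[0.0758 0.2379 0.0744] -41.8
(428, 790, 3)
```

```bash
python3 - <<'E'
from h import *;import pickle
d=pickle.load(open("c0.pkl","rb"));t=d["top"]
px=t["pixels"].astype(int);bright=px.max(2)
# deck outline = light wood or pad/slot, inside ROI
hsv=cv2.cvtColor(t["pixels"],cv2.COLOR_RGB2HSV)
m=np.zeros((480,640),np.uint8);m[155:330,142:318]=((hsv[...,2]>165))[155:330,142:318]*255
ys,xs=np.nonzero(m);h=cv2.convexHull(np.c_[xs,ys].astype(np.int32))
r=cv2.minAreaRect(h);b=ray(t,cv2.boxPoints(r),.018)[:,:2]
print("deck",ray(t,r[0],.018)[0].round(4),np.linalg.norm(np.diff(b,axis=0),axis=1).round(4),[np.degrees(np.arctan2(*(q)[::-1])).round(1) for q in np.diff(b,axis=0)])
m[:]=0;m[155:330,142:318]=(bright<95)[155:330,142:318]*255
m=cv2.morphologyEx(m,cv2.MORPH_OPEN,np.ones((15,15)))
n,l,s,c=cv2.connectedComponentsWithStats(m)
for i in range(1,n):print(s[i,4],ray(t,c[i],.03)[0].round(4))
m2=cv2.morphologyEx(m,cv2.MORPH_OPEN,cv2.getStructuringElement(2,(25,25)))
n,l,s,c=cv2.connectedComponentsWithStats(m2)
for i in range(1,n):print(s[i,4],ray(t,c[i],.03)[0].round(4))
I=[rect(c,.36,.70,-.39,-.13,.003,1530)for c in(t,d["scene"])]
a=np.hstack(I);print(a.shape)
cv2.imwrite("pics/r1.png",a[:,:,::-1])
E
```

```text
deck [0.5367 0.0832 0.018 ] [0.2645 0.2527 0.2595] [np.float64(-42.4), np.float64(-134.1), np.float64(136.5)]
969 [0.6527 0.0855 0.03  ]
1069 [ 0.5494 -0.0277  0.03  ]
936 [0.5295 0.2009 0.03  ]
967 [0.4208 0.0855 0.03  ]
910 [0.6528 0.086  0.03  ]
969 [ 0.5474 -0.0289  0.03  ]
892 [0.5294 0.2008 0.03  ]
930 [0.4208 0.0855 0.03  ]
(520, 794, 3)
```

View pics/r1.png

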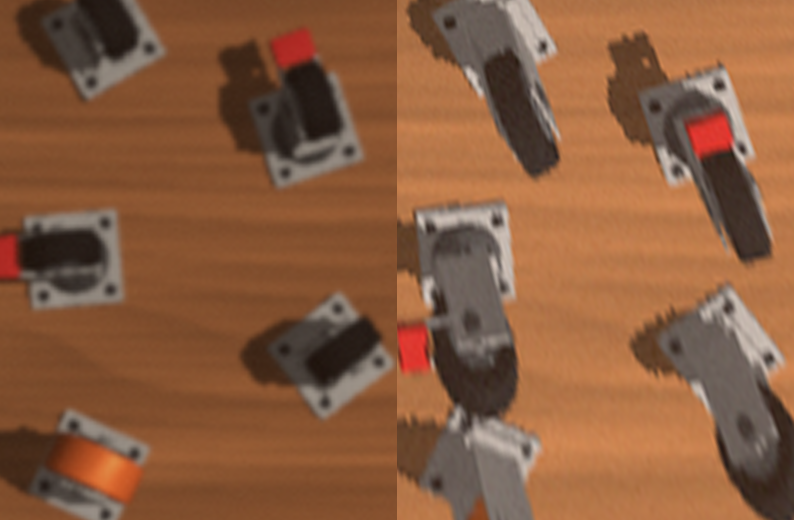

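The crop confirms the choice: red pedals on brake_a (row 255, left) and brake_b (293,47 pedal), and plain black tyres at (105,40) and (330,355). Next, the plate rectangles from grey masks.

```bash
cat > plates.py <<'E'
from h import *
def plates(t,box=(.36,.76,-.41,-.12),z=.003,s=1500,sat=70,vmin=85,save=None):
    x0,x1,y0,y1=box
    I=rect(t,x0,x1,y0,y1,z,s);hsv=cv2.cvtColor(I,cv2.COLOR_RGB2HSV)
    m=((hsv[...,1]<sat)&(hsv[...,2]>vmin)).astype(np.uint8)*255
    m=cv2.morphologyEx(m,cv2.MORPH_OPEN,np.ones((5,5)))
    m=cv2.morphologyEx(m,cv2.MORPH_CLOSE,np.ones((25,25)))
    for c in cv2.findContours(m,0,2)[0]:
        if cv2.contourArea(c)>2500:
            r=cv2.minAreaRect(c);(u,v),wh,a=r
            print("xy",np.round([x1-v/s,y1-u/s],4),"size mm",np.round(np.array(wh)/s*1000,1),"yaw mod90",round((-a)%90,1))
            cv2.polylines(I,[np.int32(cv2.boxPoints(r))],1,(0,255,0),1)
    if save: cv2.imwrite(save,I[:,:,::-1])
E
python3 - <<'E'
from plates import *;import pickle
d=pickle.load(open("c0.pkl","rb"));plates(d["top"],save="pics/p0.png")
R=cv2.Rodrigues(d["top"]["rvec"])[0];print(-R.T@d["top"]["tvec"])
E
```

```text
xy [ 0.5304 -0.176 ] size mm [59.1 62.9] yaw mod90 4.6
xy [ 0.6148 -0.3293] size mm [58.4 59.9] yaw mod90 18.4
xy [ 0.6759 -0.1966] size mm [59.4 60.2] yaw mod90 30.8
[ 0.35827268 -0.11841789  1.29257013]
```

View pics/p0.png

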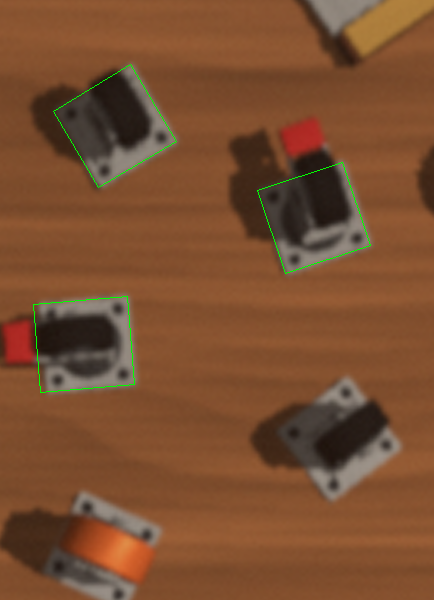

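Plates fit as 59–60 mm squares. fB I read off by its corners: centre (340,440), so (0.467,-0.347), yaw about -54.5°. The deck fits at (0.537,0.085), yaw -43°, and the pads check to within 1 mm. Brakes go first, to the hand-hole pads.

```bash
cat > way.py <<'E'
# usage: way.py "x,y,z(mm),yaw(deg)" ... -> row numbers from the present pose
import sys,numpy as np
from scipy.spatial.transform import Rotation as R
from cell import arm
s=arm.observe();p=s["tcp_pos"]*1000;r=R.from_euler("xyz",s["tool_rot"])
print("t",round(s["time_s"],2),"tcp",p.round(1),np.degrees(s["tool_rot"]).round(2),"F",s["force"].round(1),"open",round(s["opening"],3),"grip",round(s["grip_force"],1),"q",s["qpos"].round(2))
for a in sys.argv[1:]:
    x,y,z,w=map(float,a.split(","))
    print((r.inv()*R.from_euler("xyz",[180,0,w],degrees=True)).as_rotvec().round(3),r.inv().apply(np.array([x,y,z])-p).round(1))
E
python3 way.py 530,-177,200,94.6 530,-177,120,94.6 530,-177,24,94.6
python3 - <<'E'
from plates import *;import pickle
d=pickle.load(open("c0.pkl","rb"));plates(d["top"],box=(.42,.51,-.41,-.29),vmin=75,sat=90)
E
```

```text
t 0.1 tcp [201.8 591.1 230.5] [-179.91    0.    161.16] F [ 0.8  0.1 -0. ] open 1.002 grip 0.0 q [-1.14  0.51 -0.24  1.5   0.13  1.15 -0.15]
[-1.000e-03  1.000e-03  1.162e+00] [-558.6 -620.9   31.5]
[-1.000e-03  1.000e-03  1.162e+00] [-558.6 -620.8  111.5]
[-1.000e-03  1.000e-03  1.162e+00] [-558.6 -620.6  207.5]
xy [ 0.4479 -0.3597] size mm [35.2 63.2] yaw mod90 26.6
```

>>> servo_tool:
  moves:
    - [0,0,0.1,-40,-44,2,85]
    - [0,0,0.2,-80,-88,4,85]
    - [0,0,0.3,-120,-132,6,85]
    - [0,0,0.4,-160,-176,8,85]
    - [0,0,0.5,-200,-220,10,85]
    - [0,0,0.6,-240,-264,12,85]
    - [0,0,0.7,-280,-308,14,85]
    - [0,0,0.8,-320,-352,16,85]
  force: 50

```text
time_s: 1.1
tcp_pos: [0.3914, 0.1532, 0.2153]
tool_rot: [3.141, -0.0, 2.01]
force: [2.0, 0.0, 0.2]
opening: 0.992
grip_force: 0.0
```

```bash
python3 way.py 530,-177,200,94.6 530,-177,110,94.6 530,-177,24,94.6
```

```text
t 1.1 tcp [391.4 153.2 215.3] [179.98  -0.   115.15] F [2.  0.  0.2] open 0.992 grip 0.0 q [-0.5   0.21  0.08  2.03 -0.02  0.91  0.04]
[ 0.    -0.     0.359] [-357.8  -14.9   15.2]
[ 0.    -0.     0.359] [-357.8  -14.9  105.2]
[ 0.    -0.     0.359] [-357.8  -14.9  191.2]
```

>>> servo_tool:
  moves:
    - [0,0,0.06,-58,-2,3,85]
    - [0,0,0.12,-116,-5,6,85]
    - [0,0,0.18,-174,-7,9,85]
    - [0,0,0.24,-232,-10,12,85]
    - [0,0,0.3,-290,-12,15,85]
    - [0,0,0.36,-345,-15,30,85]
    - [0,0,0.36,-358,-15,70,85]
    - [0,0,0.36,-358,-15,90,85]

```text
time_s: 2.1
tcp_pos: [0.5297, -0.1764, 0.1229]
tool_rot: [-3.139, -0.0, 1.65]
force: [-1.0, -0.2, 0.1]
opening: 0.994
grip_force: 0.0
```

```bash
python3 way.py 530,-177,24,94.6; python3 - <<'E'
from plates import *
from cell import arm
import pickle
d={n:arm.camera(n) for n in("top","scene")};pickle.dump(d,open("c1.pkl","wb"))
a=np.hstack([d["top"]["pixels"][150:350,260:460],d["scene"]["pixels"][130:330,190:390]])
cv2.imwrite("pics/c1.png",cv2.resize(a,None,fx=2,fy=2)[:,:,::-1])
E
```

```text
t 2.1 tcp [ 529.7 -176.4  122.9] [-1.7984e+02 -2.0000e-02  9.4550e+01] F [-1.  -0.2  0.1] open 0.994 grip 0.0 q [ 0.1   0.53  0.26  1.83 -0.18  0.81  0.54]
[-0.003 -0.    -0.001] [-0.6  0.6 98.9]
```

View pics/c1.png

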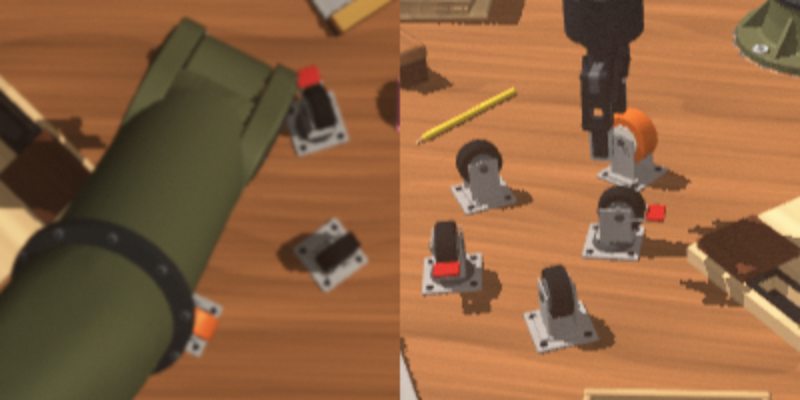

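The scene crop shows the gripper above brake_a (617,220 in the crop) with the fingers edge-on, tip at about (600,155). I check that against the TCP projection.

```bash
python3 - <<'E'
from plates import *
import pickle
d=pickle.load(open("c1.pkl","rb"))["scene"]
q=P(d,[[.5297,-.1764,.1229],[.5297+.05,-.1764,.1229+.013],[.5297-.05,-.1764,.1229+.013]])
print(((q-[190,130])*2+[400,0]).round(0))
E
```

```text
[[608. 143.]
 [595. 158.]
 [618. 107.]]
```

The near fingertip matches. Descend and grip.

>>> servo_tool:
  moves:
    - [0.003,0,0,0,0.5,40,85]
    - [0.003,0,0,-0.5,0.5,75,85]
    - [0.003,0,0,-0.5,0.5,99,85]
    - [0.003,0,0,-0.5,0.5,99,60]
    - [0.003,0,0,-0.5,0.5,99,10]
    - [0.003,0,0,-0.5,0.5,99,10]
    - [0.003,0,0,-0.5,0.5,99,10]
    - [0.003,0,0,-0.5,0.5,99,10]

```text
time_s: 3.2
tcp_pos: [0.532, -0.1757, 0.0279]
tool_rot: [-3.141, 0.001, 1.653]
force: [-0.7, 0.3, 5.7]
opening: 0.342
grip_force: 51.0
```

```bash
python3 way.py 530,-177,24,94.6 530,-177,150,94.6 544.6,-31.5,150,137 544.6,-31.5,60,137 544.6,-31.5,55,137
```

```text
t 3.2 tcp [ 532.  -175.7   27.9] [-1.7996e+02  4.0000e-02  9.4700e+01] F [-0.7  0.3  5.7] open 0.342 grip 51.0 q [ 0.14  0.66  0.21  1.91 -0.23  0.6   0.58]
[-0.001  0.001  0.002] [-1.1 -2.   3.9]
[-0.001  0.001  0.002] [  -1.2   -2.1 -122.1]
[-0.001  0.    -0.738] [ 142.6   24.3 -122.2]
[-0.001  0.    -0.738] [142.7  24.4 -32.2]
[-0.001  0.    -0.738] [142.7  24.4 -27.2]
```

>>> servo_tool:
  moves:
    - [0,0,0,0,0,-20,10]
    - [0,0,0,0,0,-60,10]
    - [0,0,0,0,0,-110,10]
    - [0,0,-0.15,30,5,-120,10]
    - [0,0,-0.3,60,10,-120,10]
    - [0,0,-0.45,90,15,-120,10]
    - [0,0,-0.6,120,20,-120,10]
    - [0,0,-0.738,142,23,-120,10]

```text
time_s: 4.2
tcp_pos: [0.5428, -0.0304, 0.147]
tool_rot: [-3.14, -0.002, 2.397]
force: [0.0, -0.0, -2.4]
opening: 0.34
grip_force: 50.0
```

```bash
python3 way.py 544.5,-31,70,137 544.5,-31,58,137; python3 - <<'E'
from plates import *
from cell import arm
c=arm.camera("scene")
cv2.imwrite("pics/c2.png",cv2.resize(c["pixels"][100:350,200:500],None,fx=2,fy=2)[:,:,::-1])
E
```

```text
t 4.2 tcp [542.8 -30.4 147. ] [-1.7992e+02 -9.0000e-02  1.3732e+02] F [ 0.  -0.  -2.4] open 0.34 grip 50.0 q [-0.03  0.47  0.06  1.84 -0.04  0.84  0.87]
[-0.001 -0.002  0.006] [-1.8  0.9 77. ]
[-0.001 -0.002  0.006] [-1.8  0.9 89. ]
```

View pics/c2.png

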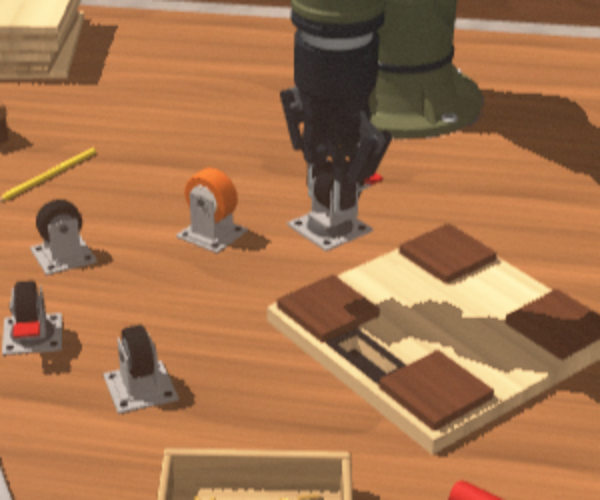

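Brake_a is held level, plate at crop (330,228), with hand_2 below. Lower it.

>>> servo_tool:
  moves:
    - [0,-0.001,0.005,-1.5,1,30,10]
    - [0,-0.002,0.005,-1.5,1,60,10]
    - [0,-0.002,0.005,-1.5,1,75,10]
    - [0,-0.002,0.005,-1.5,1,80,10]
    - [0,-0.002,0.005,-1.5,1,82,10]
    - [0,-0.002,0.005,-1.5,1,84,10]

```text
time_s: 5.0
tcp_pos: [0.5449, -0.0324, 0.0629]
tool_rot: [-3.14, 0.001, 2.386]
force: [-0.5, 0.2, -2.9]
opening: 0.339
grip_force: 50.0
```

```bash
python3 way.py 544.5,-31,58,137
```

```text
t 5.0 tcp [544.9 -32.4  62.9] [-1.7993e+02  6.0000e-02  1.3668e+02] F [-0.5  0.2 -2.9] open 0.339 grip 50.0 q [-0.02  0.58  0.05  1.92 -0.05  0.64  0.88]
[-0.001  0.001 -0.006] [1.3 0.8 4.9]
```

>>> servo_tool:
  moves:
    - [0,0,-0.004,1,0.8,2,10]
    - [0,0,-0.004,1,0.8,3.5,10]
    - [0,0,-0.004,1,0.8,5,10]
    - [0,0,-0.004,1,0.8,5,10]

```text
time_s: 5.5
tcp_pos: [0.5442, -0.031, 0.0579]
tool_rot: [-3.14, 0.0, 2.39]
force: [-1.4, 0.2, 4.6]
opening: 0.343
grip_force: 50.8
```

Contact at z 57.9 as expected. Release and lift clear.

>>> servo_tool:
  moves:
    - [0,0,0,0,0,0,60]
    - [0,0,0,0,0,0,75]
    - [0,0,0,0,0,0,75]
    - [0,0,0,0,0,-20,75]
    - [0,0,0,0,0,-60,85]
    - [0,0,0,0,0,-100,85]
    - [0,0,0,0,0,-110,85]

```text
time_s: 6.38
tcp_pos: [0.5456, -0.031, 0.1697]
tool_rot: [3.141, 0.003, 2.39]
force: [-0.0, -0.3, 1.1]
opening: 0.998
grip_force: 0.0
```

```bash
python3 way.py  615.5,-329.5,160,18.4 615.5,-329.5,120,18.4 615.5,-329.5,24,18.4
```

```text
t 6.38 tcp [545.6 -31.  169.7] [179.96   0.19 136.91] F [-0.  -0.3  1.1] open 0.998 grip 0.0 q [-0.04  0.44  0.07  1.8  -0.04  0.89  0.87]
[4.000e-03 1.000e-03 2.068e+00] [-254.9 -170.2   10.4]
[4.000e-03 1.000e-03 2.068e+00] [-254.8 -170.3   50.4]
[4.000e-03 1.000e-03 2.068e+00] [-254.5 -170.3  146.4]
```

>>> servo_tool:
  moves:
    - [0,0,0.18,-30,-20,0,85]
    - [0,0,0.36,-60,-40,0,85]
    - [0,0,0.54,-92,-62,0,85]
    - [0,0,0.72,-124,-83,0,85]
    - [0,0,0.9,-156,-104,3,85]
    - [0,0,1.08,-188,-125,6,85]
    - [0,0,1.26,-220,-147,8,85]
    - [0,0,1.44,-250,-168,10,85]

```text
time_s: 7.38
tcp_pos: [0.6119, -0.3255, 0.1562]
tool_rot: [-3.14, 0.003, 0.944]
force: [1.1, 0.2, 0.0]
opening: 0.994
grip_force: 0.0
```

```bash
python3 way.py  615.5,-329.5,120,18.4 615.5,-329.5,24,18.4
```

```text
t 7.38 tcp [ 611.9 -325.5  156.2] [-1.799e+02  1.600e-01  5.407e+01] F [1.1 0.2 0. ] open 0.994 grip 0.0 q [ 0.21  0.71  0.46  1.4  -0.33  1.1   0.09]
[-0.001  0.003  0.623] [-1.1  5.3 36.2]
[-0.001  0.003  0.623] [ -0.8   5.5 132.2]
```

>>> servo_tool:
  moves:
    - [0,0,0.18,-0.3,1.5,10,85]
    - [0,0,0.36,-0.6,3,20,85]
    - [0,0,0.54,-0.8,4,30,85]
    - [0,0.003,0.623,-1,5,36,85]
    - [0,0.003,0.623,-1,5,36,85]

```text
time_s: 8.0
tcp_pos: [0.6149, -0.3277, 0.1198]
tool_rot: [-3.14, 0.002, 0.327]
force: [-0.7, -0.5, 0.1]
opening: 0.999
grip_force: 0.0
```

```bash
python3 way.py 615.5,-329.5,24,18.4
```

```text
t 8.0 tcp [ 614.9 -327.7  119.8] [-1.7992e+02  9.0000e-02  1.8750e+01] F [-0.7 -0.5  0.1] open 0.999 grip 0.0 q [ 0.14  0.78  0.61  1.44 -0.47  1.07 -0.4 ]
[-0.001  0.002  0.006] [ 0.1  2.1 95.8]
```

>>> servo_tool:
  moves:
    - [0,0.001,0.005,0,1,40,85]
    - [0,0.001,0.005,0,1.5,75,85]
    - [0,0.001,0.005,0,1.5,97,85]
    - [0,0.001,0.005,0,1.5,97,60]
    - [0,0.001,0.005,0,1.5,97,10]
    - [0,0.001,0.005,0,1.5,97,10]
    - [0,0.001,0.005,0,1.5,97,10]
    - [0,0.001,0.005,0,1.5,97,10]

```text
time_s: 9.0
tcp_pos: [0.6169, -0.33, 0.0262]
tool_rot: [3.14, -0.004, 0.322]
force: [-0.8, 0.6, 6.7]
opening: 0.344
grip_force: 51.8
```

```bash
python3 way.py 615.5,-329.5,24,18.4 615,-328,140,18.4 654,86,145,137
```

```text
t 9.0 tcp [ 616.9 -330.    26.2] [179.9   -0.2   18.46] F [-0.8  0.6  6.7] open 0.344 grip 51.8 q [ 0.17  0.88  0.55  1.51 -0.54  0.9  -0.35]
[ 0.002 -0.004  0.001] [-1.2 -0.9  2.2]
[ 0.002 -0.004  0.001] [  -0.8   -2.3 -113.8]
[ 0.005 -0.    -2.069] [ 167.3 -382.6 -118.9]
```

>>> servo_tool:
  moves:
    - [0,0,0,0,0,-20,10]
    - [0,0,0,0,0,-65,10]
    - [0,0,0,0,0,-110,10]
    - [0,0,-0.17,14,-32,-118,10]
    - [0,0,-0.34,28,-64,-118,10]
    - [0,0,-0.51,42,-96,-118,10]
    - [0,0,-0.68,56,-128,-118,10]
    - [0,0,-0.85,70,-160,-118,10]

```text
time_s: 10.0
tcp_pos: [0.6317, -0.1549, 0.144]
tool_rot: [3.139, -0.001, 1.177]
force: [-0.7, 0.2, -2.3]
opening: 0.345
grip_force: 50.9
```

```bash
python3 way.py 653,86.3,145,137
```

```text
t 10.0 tcp [ 631.7 -154.9  144. ] [ 1.7987e+02 -4.0000e-02  6.7440e+01] F [-0.7  0.2 -2.3] open 0.345 grip 50.9 q [-0.03  0.65  0.41  1.55 -0.29  1.    0.07]
[ 3.000e-03  1.000e-03 -1.214e+00] [230.9 -72.8  -1. ]
```

>>> servo_tool:
  moves:
    - [0,0,-0.17,33,-10,0,10]
    - [0,0,-0.34,66,-21,0,10]
    - [0,0,-0.51,99,-31,0,10]
    - [0,0,-0.68,132,-42,0,10]
    - [0,0,-0.85,165,-52,0,10]
    - [0,0,-1.02,198,-62,0,10]
    - [0,0,-1.19,229,-72,0,10]
    - [0.003,0,-1.214,231,-73,0,10]

```text
time_s: 11.0
tcp_pos: [0.6541, 0.089, 0.1438]
tool_rot: [3.141, -0.001, 2.392]
force: [0.2, 0.1, -1.9]
opening: 0.34
grip_force: 50.9
```

```bash
python3 way.py 653,86.3,62,137 653,86.3,56.2,137
```

```text
t 11.0 tcp [654.1  89.  143.8] [ 1.7995e+02 -7.0000e-02  1.3703e+02] F [ 0.2  0.1 -1.9] open 0.34 grip 50.9 q [-0.22  0.63  0.08  1.52 -0.06  0.99  0.7 ]
[ 0.001 -0.001  0.001] [-1.1 -2.8 81.8]
[ 0.001 -0.001  0.001] [-1.1 -2.8 87.6]
```

>>> servo_tool:
  moves:
    - [0,0,0,-1,-2,30,10]
    - [0,0,0,-1,-2.5,60,10]
    - [0,0,0,-1,-2.5,75,10]
    - [0,0,0,-1,-2.5,80,10]
    - [0,0,0,-1,-2.5,82,10]
    - [0,0,0,-1,-2.5,82,10]

```text
time_s: 11.75
tcp_pos: [0.6537, 0.083, 0.0617]
tool_rot: [3.141, 0.0, 2.386]
force: [-1.1, 0.2, -2.4]
opening: 0.341
grip_force: 50.9
```

```bash
python3 way.py 653,86.3,56,137
```

```text
t 11.75 tcp [653.7  83.   61.7] [1.7999e+02 2.0000e-02 1.3668e+02] F [-1.1  0.2 -2.4] open 0.341 grip 50.9 q [-0.2   0.72  0.07  1.61 -0.06  0.82  0.71]
[ 0.     0.    -0.006] [2.8 1.9 5.7]
```

>>> servo_tool:
  moves:
    - [0,0,-0.004,2,1.5,2,10]
    - [0,0,-0.005,2.5,1.8,4,10]
    - [0,0,-0.005,2.5,1.8,5.5,10]
    - [0,0,-0.005,2.5,1.8,5.5,10]

```text
time_s: 12.25
tcp_pos: [0.6526, 0.0864, 0.0562]
tool_rot: [-3.142, -0.001, 2.391]
force: [-1.3, 0.0, 4.9]
opening: 0.341
grip_force: 51.6
```

```bash
python3 way.py 653,86.3,56,137
```

```text
t 12.25 tcp [652.6  86.4  56.2] [-1.80e+02 -4.00e-02  1.37e+02] F [-1.3  0.   4.9] open 0.341 grip 51.6 q [-0.21  0.72  0.07  1.61 -0.06  0.81  0.71]
[-0.    -0.001 -0.   ] [-0.4  0.2  0.2]
```

Seated. Release, lift, then head for fA at (0.676,-0.197), yaw 31°.

>>> servo_tool:
  moves:
    - [0,0,0,0,0,0,60]
    - [0,0,0,0,0,0,75]
    - [0,0,0,0,0,0,75]
    - [0,0,0,0,0,-20,75]
    - [0,0,0,0,0,-60,85]
    - [0,0,0,0,0,-100,85]
    - [0,0,0,0,0,-110,85]

```text
time_s: 13.12
tcp_pos: [0.6541, 0.0861, 0.1684]
tool_rot: [3.139, 0.002, 2.391]
force: [-0.7, 0.1, 0.4]
opening: 0.998
grip_force: 0.0
```

```bash
python3 way.py  677,-197,150,30.8
```

```text
t 13.12 tcp [654.1  86.1 168.4] [1.7983e+02 1.4000e-01 1.3697e+02] F [-0.7  0.1  0.4] open 0.998 grip 0.0 q [-0.21  0.61  0.08  1.5  -0.05  1.04  0.7 ]
[ 4.000e-03 -1.000e-03  1.853e+00] [-209.8 -191.4   18.3]
```

>>> servo_tool:
  moves:
    - [0,0,0.18,-21,-19,0,85]
    - [0,0,0.36,-42,-38,2,85]
    - [0,0,0.54,-63,-57,4,85]
    - [0,0,0.72,-84,-76,6,85]
    - [0,0,0.9,-105,-95,8,85]
    - [0,0,1.08,-126,-114,10,85]
    - [0,0,1.26,-147,-133,12,85]
    - [0,0,1.44,-168,-152,14,85]

```text
time_s: 14.12
tcp_pos: [0.6714, -0.1404, 0.1503]
tool_rot: [-3.14, 0.001, 0.945]
force: [0.8, -0.6, 0.1]
opening: 0.998
grip_force: 0.0
```

```bash
python3 way.py  677,-197,120,30.8
```

```text
t 14.12 tcp [ 671.4 -140.4  150.3] [-1.7989e+02  8.0000e-02  5.4140e+01] F [ 0.8 -0.6  0.1] open 0.998 grip 0.0 q [-0.08  0.71  0.47  1.43 -0.34  1.08 -0.18]
[-0.002  0.002  0.407] [-42.5  37.8  30.2]
```

>>> servo_tool:
  moves:
    - [0,0,0.15,-15,13,10,85]
    - [0,0,0.3,-30,26,20,85]
    - [0,0,0.407,-42,37,30,85]
    - [0,0.001,0.407,-42.5,38,30,85]
    - [0,0.001,0.407,-42.5,38,30,85]

```text
time_s: 14.75
tcp_pos: [0.678, -0.1956, 0.1211]
tool_rot: [-3.14, 0.0, 0.546]
force: [0.0, -0.5, -0.6]
opening: 0.995
grip_force: 0.0
```

```bash
python3 way.py  677,-197,22,30.8;python3 - <<'E'
from plates import *
from cell import arm
import pickle
d={n:arm.camera(n) for n in("top","scene")};pickle.dump(d,open("c3.pkl","wb"))
a=np.hstack([d["top"]["pixels"][150:350,240:440],d["scene"]["pixels"][150:350,240:440]])
cv2.imwrite("pics/c3.png",cv2.resize(a,None,fx=2,fy=2)[:,:,::-1])
E
```

```text
t 14.75 tcp [ 678.  -195.6  121.1] [-179.92    0.     31.31] F [ 0.  -0.5 -0.6] open 0.995 grip 0.0 q [-0.04  0.78  0.55  1.41 -0.43  1.08 -0.43]
[-0.001  0.     0.009] [-1.6  0.8 99.1]
```

View pics/c3.png

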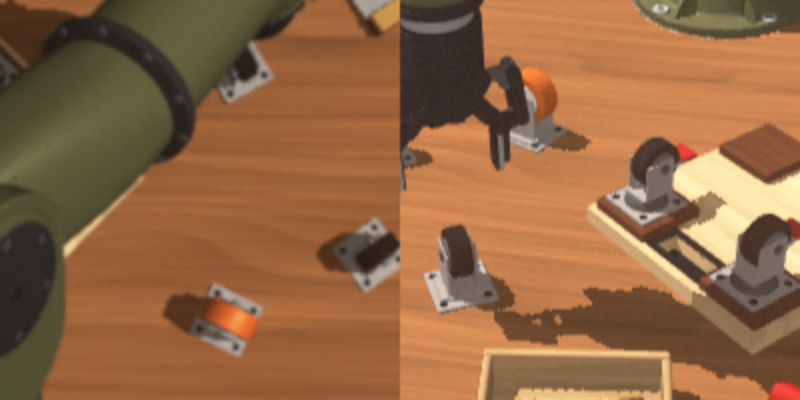

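Both brake castors sit squarely on the hand-hole pads (crop (645,195) and (755,270)), and the gripper straddles fA (460,265). Descend and grip.

>>> servo_tool:
  moves:
    - [0,0,0.005,-0.5,0.5,40,85]
    - [0,0,0.008,-1,0.8,75,85]
    - [0,0,0.008,-1,0.8,98,85]
    - [0,0,0.008,-1,0.8,98,60]
    - [0,0,0.008,-1,0.8,98,10]
    - [0,0,0.008,-1,0.8,98,10]
    - [0,0,0.008,-1,0.8,98,10]
    - [0,0,0.008,-1,0.8,98,10]

```text
time_s: 15.85
tcp_pos: [0.6785, -0.1977, 0.0252]
tool_rot: [3.14, -0.002, 0.536]
force: [-0.6, 0.8, 6.5]
opening: 0.341
grip_force: 51.8
```

```bash
python3 way.py 677,-197,22,30.8 529.4,201.5,150,137
```

```text
t 15.85 tcp [ 678.5 -197.7   25.2] [ 1.7994e+02 -1.2000e-01  3.0720e+01] F [-0.6  0.8  6.5] open 0.341 grip 51.8 q [-0.01  0.88  0.51  1.49 -0.5   0.9  -0.39]
[ 0.001 -0.002 -0.001] [-0.9 -1.4  3.2]
[ 0.003 -0.    -1.855] [  76.  -419.2 -125.1]
```

>>> servo_tool:
  moves:
    - [0,0,0,0,0,-20,10]
    - [0,0,0,0,0,-65,10]
    - [0,0,0,0,0,-115,10]
    - [0,0,-0.17,6,-32,-133,10]
    - [0,0,-0.34,12,-66,-133,10]
    - [0,0,-0.51,19,-104,-133,10]
    - [0,0,-0.68,25,-140,-133,10]
    - [0,0,-0.85,32,-176,-133,10]

```text
time_s: 16.85
tcp_pos: [0.6147, -0.0293, 0.1579]
tool_rot: [3.141, -0.0, 1.391]
force: [0.4, -0.1, -1.1]
opening: 0.342
grip_force: 50.8
```

```bash
python3 way.py 529.5,202,157,137
```

```text
t 16.85 tcp [614.7 -29.3 157.9] [ 1.7995e+02 -1.0000e-02  7.9690e+01] F [ 0.4 -0.1 -1.1] open 0.342 grip 50.8 q [-0.21  0.58  0.37  1.64 -0.24  0.97  0.05]
[ 0.001  0.    -1.   ] [ 212.3 -125.2    0.8]
```

>>> servo_tool:
  moves:
    - [0,0,-0.17,36,-21,0,10]
    - [0,0,-0.34,72,-42,0,10]
    - [0,0,-0.51,108,-64,0,10]
    - [0,0,-0.68,144,-85,0,10]
    - [0,0,-0.85,180,-106,0,10]
    - [0,0,-1.0,211,-124,0,10]
    - [0,0,-1.0,212,-125,0,10]
    - [0,0,-1.0,212,-125,30,10]

```text
time_s: 17.85
tcp_pos: [0.5335, 0.2014, 0.1292]
tool_rot: [3.136, 0.003, 2.384]
force: [0.8, 0.1, -1.9]
opening: 0.343
grip_force: 50.8
```

```bash
python3 way.py 529.5,202,61,137
```

```text
t 17.85 tcp [533.5 201.4 129.2] [1.797e+02 1.700e-01 1.366e+02] F [ 0.8  0.1 -1.9] open 0.343 grip 50.8 q [-0.46  0.52  0.09  1.8  -0.06  0.82  0.47]
[ 0.005  0.003 -0.007] [ 3.5 -2.6 68.2]
```

>>> servo_tool:
  moves:
    - [0.003,0.002,-0.003,2,-2,30,10]
    - [0.003,0.002,-0.003,2,-2,55,10]
    - [0.003,0.002,-0.003,2,-2,64,10]
    - [0.003,0.002,-0.003,2,-2,66,10]
    - [0.003,0.002,-0.003,2,-2,67,10]

```text
time_s: 18.48
tcp_pos: [0.5293, 0.2013, 0.0606]
tool_rot: [-3.14, -0.002, 2.388]
force: [0.1, 0.2, -1.3]
opening: 0.343
grip_force: 50.8
```

```bash
python3 way.py 529.5,202,55,137
```

```text
t 18.48 tcp [529.3 201.3  60.6] [-1.7992e+02 -9.0000e-02  1.3683e+02] F [ 0.1  0.2 -1.3] open 0.343 grip 50.8 q [-0.45  0.61  0.07  1.87 -0.07  0.67  0.48]
[-0.001 -0.002 -0.003] [0.3 0.6 5.6]
```

>>> servo_tool:
  moves:
    - [0,0,-0.003,0.3,0.5,2,10]
    - [0,0,-0.003,0.3,0.5,4,10]
    - [0,0,-0.003,0.3,0.5,5.5,10]
    - [0,0,-0.003,0.3,0.5,5.5,10]

```text
time_s: 18.98
tcp_pos: [0.5287, 0.2021, 0.0551]
tool_rot: [-3.14, -0.002, 2.392]
force: [-2.9, -0.3, 8.1]
opening: 0.343
grip_force: 51.9
```

>>> servo_tool:
  moves:
    - [0,0,0,0,0,0,60]
    - [0,0,0,0,0,0,75]
    - [0,0,0,0,0,0,75]
    - [0,0,0,0,0,-20,75]
    - [0,0,0,0,0,-60,85]
    - [0,0,0,0,0,-100,85]
    - [0,0,0,0,0,-110,85]

```text
time_s: 19.85
tcp_pos: [0.5303, 0.2024, 0.1666]
tool_rot: [3.14, -0.001, 2.392]
force: [-0.1, 0.5, -0.3]
opening: 0.996
grip_force: 0.0
```

```bash
python3 way.py  467,-346.5,150,125.5; python3 - <<'E'
from plates import *;import pickle
t=pickle.load(open("c0.pkl","rb"))["top"]
s=4000;x0,x1,y0,y1=.405,.525,-.41,-.28
I=rect(t,x0,x1,y0,y1,.003,s)
cv2.imwrite("pics/fb.png",I[:,:,::-1])
E
```

```text
t 19.85 tcp [530.3 202.4 166.6] [ 1.7994e+02 -5.0000e-02  1.3703e+02] F [-0.1  0.5 -0.3] open 0.996 grip 0.0 q [-0.46  0.48  0.09  1.75 -0.05  0.92  0.47]
[ 0.001 -0.001  0.201] [-327.9 -444.8   15.8]
```

View pics/fb.png

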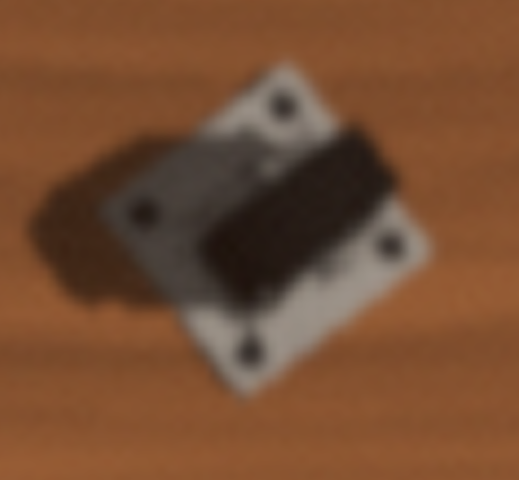

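Screw holes at (285,105), (390,246), (249,351) and (145,214) put fB's centre at (0.468,-0.347), yaw 127°, with a 44 mm hole square, which is consistent.

>>> servo_tool:
  moves:
    - [0,0,0.02,-30,-41,0,85]
    - [0,0,0.04,-66,-90,0,85]
    - [0,0,0.06,-102,-139,0,85]
    - [0,0,0.09,-138,-187,0,85]
    - [0,0,0.12,-174,-236,0,85]
    - [0,0,0.15,-210,-285,0,85]
    - [0,0,0.175,-246,-334,5,85]
    - [0,0,0.175,-282,-383,10,85]

```text
time_s: 20.85
tcp_pos: [0.4737, -0.272, 0.1535]
tool_rot: [-3.138, -0.003, 2.217]
force: [1.4, 0.2, 0.0]
opening: 0.996
grip_force: 0.0
```

```bash
python3 way.py  468.5,-346.8,120,127
```

```text
t 20.85 tcp [ 473.7 -272.   153.5] [-1.7980e+02 -1.7000e-01  1.2701e+02] F [1.4 0.2 0. ] open 0.996 grip 0.0 q [ 0.35  0.47  0.18  1.82 -0.11  0.87  1.23]
[-0.003 -0.003  0.   ] [-56.7 -49.   33.5]
```

>>> servo_tool:
  moves:
    - [0,0,0,-28,-24,10,85]
    - [0,0,0,-50,-43,25,85]
    - [-0.002,-0.002,0,-56,-48,33,85]
    - [-0.002,-0.002,0,-56,-48,33,85]
    - [-0.002,-0.002,0,-56,-48,33,85]

```text
time_s: 21.48
tcp_pos: [0.4702, -0.3425, 0.1216]
tool_rot: [-3.141, -0.001, 2.219]
force: [-0.7, 0.5, -0.1]
opening: 0.994
grip_force: 0.0
```

```bash
python3 way.py  468.5,-346.8,22,127
```

```text
t 21.48 tcp [ 470.2 -342.5  121.6] [-1.7997e+02 -3.0000e-02  1.2712e+02] F [-0.7  0.5 -0.1] open 0.994 grip 0.0 q [ 0.48  0.55  0.17  1.77 -0.12  0.83  1.35]
[-0.    -0.001  0.002] [-2.5 -3.9 99.6]
```

>>> servo_tool:
  moves:
    - [0,0,0,-2,-3,40,85]
    - [0,0,0,-2.2,-3.5,75,85]
    - [0,0,0,-2.2,-3.5,98,85]
    - [0,0,0,-2.2,-3.5,98,60]
    - [0,0,0,-2.2,-3.5,98,10]
    - [0,0,0,-2.2,-3.5,98,10]
    - [0,0,0,-2.2,-3.5,98,10]
    - [0,0,0,-2.2,-3.5,98,10]

```text
time_s: 22.48
tcp_pos: [0.4691, -0.3484, 0.0251]
tool_rot: [3.142, 0.003, 2.217]
force: [-0.2, 0.6, 7.5]
opening: 0.343
grip_force: 51.0
```

```bash
python3 way.py 468.5,-346.8,22,127 421,84.5,157,137
```

```text
t 22.48 tcp [ 469.1 -348.4   25.1] [1.8000e+02 1.5000e-01 1.2702e+02] F [-0.2  0.6  7.5] open 0.343 grip 51.0 q [ 0.51  0.68  0.14  1.85 -0.15  0.62  1.39]
[0.    0.003 0.   ] [1.6 0.5 3.1]
[-0.     0.003 -0.174] [ 374.2  222.3 -132.9]
```

>>> servo_tool:
  moves:
    - [0,0,0,0,0,-20,10]
    - [0,0,0,0,0,-65,10]
    - [0,0,0,0,0,-115,10]
    - [0,0,-0.02,30,18,-133,10]
    - [0,0,-0.04,72,43,-133,10]
    - [0,0,-0.06,114,68,-133,10]
    - [0,0,-0.08,156,93,-133,10]
    - [0,0,-0.1,198,118,-133,10]

```text
time_s: 23.48
tcp_pos: [0.4429, -0.1172, 0.1569]
tool_rot: [-3.141, 0.001, 2.317]
force: [1.5, 0.5, -1.9]
opening: 0.345
grip_force: 50.0
```

```bash
python3 way.py 422,83.7,157,137
```

```text
t 23.48 tcp [ 442.9 -117.2  156.9] [-1.7998e+02  3.0000e-02  1.3277e+02] F [ 1.5  0.5 -1.9] open 0.345 grip 50.0 q [ 0.09  0.34  0.15  2.03 -0.07  0.77  1.03]
[-0.     0.001 -0.074] [161.6 121.1  -0.2]
```

>>> servo_tool:
  moves:
    - [0,0,-0.02,40,30,0,10]
    - [0,0,-0.04,80,60,0,10]
    - [0,0,-0.06,120,90,0,10]
    - [0,0,-0.074,155,116,0,10]
    - [0,0,-0.074,161,120,0,10]
    - [0,0,-0.074,161,120,20,10]
    - [0,0,-0.074,161,120,40,10]
    - [0,0,-0.074,161,120,50,10]

```text
time_s: 24.48
tcp_pos: [0.4217, 0.08, 0.1058]
tool_rot: [-3.14, -0.0, 2.39]
force: [-0.3, 0.2, -1.4]
opening: 0.342
grip_force: 50.0
```

```bash
python3 way.py 422,83.7,55,137
```

```text
t 24.48 tcp [421.7  80.  105.8] [-1.7989e+02 -2.0000e-02  1.3691e+02] F [-0.3  0.2 -1.4] open 0.342 grip 50.0 q [-0.3   0.38  0.07  2.16 -0.05  0.6   0.63]
[-0.002 -0.    -0.002] [ 2.3  3.  50.8]
```

>>> servo_tool:
  moves:
    - [-0.001,0,-0.002,1.5,2,25,10]
    - [-0.001,0,-0.002,1.5,2,40,10]
    - [-0.001,0,-0.002,1.5,2,44,10]
    - [-0.001,0,-0.002,1.5,2,45,10]
    - [-0.001,0,-0.002,1.5,2,45,10]

```text
time_s: 25.1
tcp_pos: [0.4226, 0.0833, 0.0618]
tool_rot: [3.141, 0.0, 2.392]
force: [0.2, 0.1, -2.2]
opening: 0.341
grip_force: 49.9
```

```bash
python3 way.py 422,83.7,55,137
```

```text
t 25.1 tcp [422.6  83.3  61.8] [1.7996e+02 2.0000e-02 1.3708e+02] F [ 0.2  0.1 -2.2] open 0.341 grip 49.9 q [-0.29  0.46  0.06  2.21 -0.06  0.47  0.63]
[0.001 0.    0.001] [ 0.8 -0.1  6.8]
```

>>> servo_tool:
  moves:
    - [0,0,0,0.5,0,3,10]
    - [0,0,0,0.5,0,5,10]
    - [0,0,0,0.5,0,6.5,10]
    - [0,0,0,0.5,0,6.5,10]

```text
time_s: 25.6
tcp_pos: [0.4218, 0.0838, 0.0551]
tool_rot: [3.141, -0.0, 2.393]
force: [-2.1, 0.3, 5.2]
opening: 0.346
grip_force: 50.8
```

Seated. Release, lift, and back off towards the right for a clear view.

>>> servo_tool:
  moves:
    - [0,0,0,0,0,0,60]
    - [0,0,0,0,0,0,75]
    - [0,0,0,0,0,0,75]
    - [0,0,0,0,0,-20,75]
    - [0,0,0,0,0,-60,85]
    - [0,0,0,0,0,-110,85]
    - [0,0,0,0,0,-150,85]
    - [0,0,0,0,0,-150,85]

```text
time_s: 26.6
tcp_pos: [0.4236, 0.084, 0.2074]
tool_rot: [3.137, 0.003, 2.393]
force: [-0.7, 0.1, -0.2]
opening: 0.997
grip_force: 0.0
```

```bash
python3 way.py 330,-330,205,137
```

```text
t 26.6 tcp [423.6  84.  207.4] [1.7971e+02 1.7000e-01 1.3709e+02] F [-0.7  0.1 -0.2] open 0.997 grip 0.0 q [-0.33  0.23  0.09  2.02 -0.03  0.88  0.6 ]
[0.005 0.003 0.002] [-213.3 -366.9    1.2]
```

>>> servo_tool:
  moves:
    - [0,0,0,-26,-45,0,85]
    - [0,0,0,-52,-90,0,85]
    - [0,0,0,-78,-135,0,85]
    - [0,0,0,-104,-180,0,85]
    - [0,0,0,-130,-225,0,85]
    - [0,0,0,-156,-270,0,85]
    - [0,0,0,-182,-315,0,85]
    - [0,0,0,-205,-355,0,85]

```text
time_s: 27.6
tcp_pos: [0.3293, -0.3174, 0.2038]
tool_rot: [-3.141, -0.002, 2.392]
force: [0.6, -0.3, -0.6]
opening: 0.995
grip_force: 0.0
```

```bash
python3 - <<'E'
from plates import *
from cell import arm
import pickle
d={n:arm.camera(n) for n in("top","scene")};pickle.dump(d,open("c4.pkl","wb"))
t=d["top"]
A=rect(t,.36,.72,-.10,.27,.033,1080);B=d["scene"]["pixels"][130:330,270:470]
a=np.hstack([A,cv2.resize(B,(388,388))]);print(a.shape)
cv2.imwrite("pics/c4.png",a[:,:,::-1])
plates(t,box=(.36,.72,-.10,.27),z=.033,save="pics/c4b.png")
E
```

```text
(388, 787, 3)
xy [0.5286 0.1989] size mm [60.7 61.1] yaw mod90 47.0
xy [ 0.5428 -0.0321] size mm [61.1 64.1] yaw mod90 47.3
xy [0.6513 0.084 ] size mm [61.1 64.2] yaw mod90 47.9
```

View pics/c4.png

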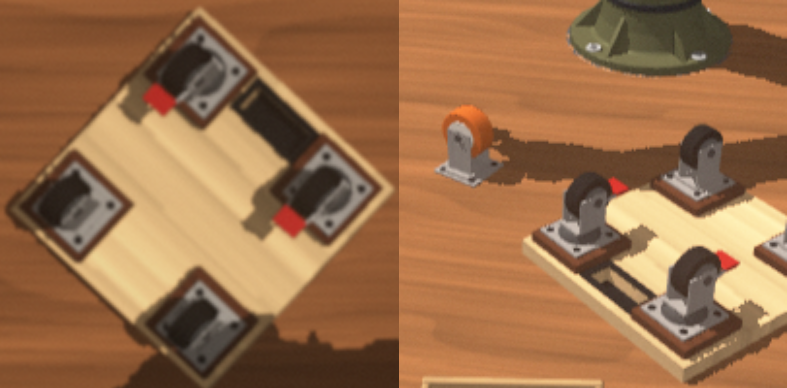

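All four castors stand on their pads, wheels along the deck, and orange is untouched. To check centring, I rectify each pad in the deck frame.

```bash
cat > tile.py <<'E'
from plates import *
import pickle,sys
def tile(t,save,z=.030,s=3.0):
    u=np.array([np.cos(np.radians(-43)),np.sin(np.radians(-43))]);v=np.array([-u[1],u[0]]);c=np.array([.5370,.0850])
    T=[]
    for a,b in((.085,.08),(.085,-.08),(-.085,.08),(-.085,-.08)):
        o=c+a*u+b*v;h=.048;n=int(2000*h*s)
        q=[np.r_[o+i*h*u+j*h*v,z] for i,j in((1,1),(1,-1),(-1,-1),(-1,1))]  # up=+deck x,left=+deck y
        H=cv2.getPerspectiveTransform(np.float32(P(t,q)),np.float32([[0,0],[n,0],[n,n],[0,n]]))
        w=cv2.warpPerspective(t["pixels"],H,(n,n),flags=cv2.INTER_CUBIC)
        w=cv2.convertScaleAbs(w,alpha=1.5)
        k=int(38*s);cv2.drawMarker(w,(n//2,n//2),(0,255,0),0,10)
        for e in(-1,1):
            for f in(-1,1):cv2.drawMarker(w,(n//2+e*k,n//2+f*k),(0,255,255),0,12)
        T.append(w)
    cv2.imwrite(save,np.vstack([np.hstack(T[:2]),np.hstack(T[2:])])[:,:,::-1])
if __name__=="__main__": tile(pickle.load(open(sys.argv[1],"rb"))["top"],sys.argv[2])
E
python3 tile.py c4.pkl pics/t4.png
```

```text
(no output)
```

View pics/t4.png

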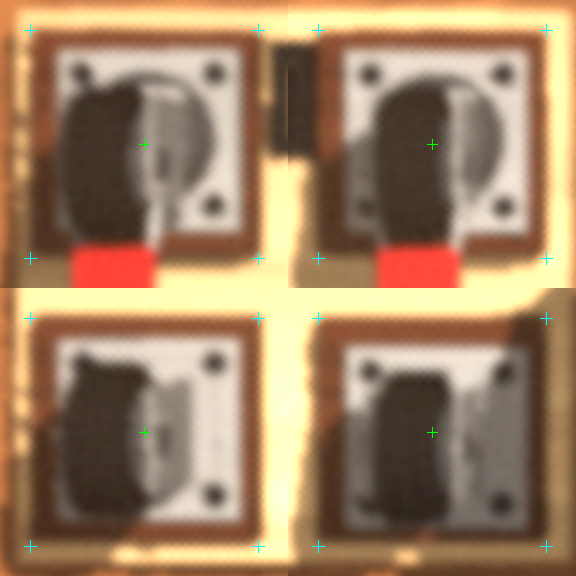

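Plate margins against the pads show each plate within about 2 mm of centre and square to the deck: hand_1 and hand_2 about 1.5–2 mm towards the end, far_1 under 1 mm, far_2 about 2 mm. The arm is clear, so I hand in.

```bash
python3 -c "
from cell import arm
print(arm.finish_job())"
```

```text
the job is handed in; nothing more can be done
None
```

The job is handed in: both brake castors are on the hand-hole pads and both plain castors on the far pads, wheel up, in line with the dolly and within about 2 mm of centre, with the orange castor left where it was.

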